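# Count to the third gap and push the power bank home

## Task

Count along the rail of the lending rack with a fingertip, starting at the end where the pen cup stands: touch the black pad above the first, the second and then the third gap, and go no farther. Then push the loose power bank lengthwise into that third gap, fully home against the back. It stays flat on the table all the way and is never lifted, goes into no other gap, and everything else stays where it is.

Things in the scene. Friction and masses are not known exactly. Their poses are not given: they have to be found in the camera images.
- rack: Fixed aluminium divider rack, 80 mm deep, 278 wide. Origin: centre of its underside; x from open front to back, y along the rail, z up. Dividers 6 mm thick, 55 high, x -40 to 40, make four gaps 62 wide centred at y 102, 34, -34, -102, no floor, open in front and above. Back panel's inner face at x 34. Rail: 14 wide flat bar along the back's top, at x 37, top at z 70. Outer two gaps occupied.
- pad_a: Black pad let flush into the rail above one gap (first from the rack's +y end), 36 mm along the rail x 14 mm across; fixed to the rack. Origin at the centre of its top face, 70 mm above the table; axes as the rack's. Rigid, does not move when touched.
- pad_b: Black pad let flush into the rail above one gap (second from the rack's +y end), 36 mm along the rail x 14 mm across; fixed to the rack. Origin at the centre of its top face, 70 mm above the table; axes as the rack's. Rigid, does not move when touched.
- pad_c: Black pad let flush into the rail above one gap (third from the rack's +y end), 36 mm along the rail x 14 mm across; fixed to the rack. Origin at the centre of its top face, 70 mm above the table; axes as the rack's. Rigid, does not move when touched.
- pad_d: Black pad let flush into the rail above one gap (fourth from the rack's +y end), 36 mm along the rail x 14 mm across; fixed to the rack. Origin at the centre of its top face, 70 mm above the table; axes as the rack's. Rigid, does not move when touched.
- bank: The loose power bank, a plain grey block 90 mm long (x) x 46 wide (y) x 24 high, about 0.2 kg, lying flat in front of the rack. Origin: centre of its underside, x along its length. It slides on the table; either end may go in first. Fully home its centre is at rack x = -11 mm and 16 mm of it stick out in front.
- bank_center (a point): Centre of the loose power bank, 12 mm above its underside; axes as the bank's.
- pen_cup: Round dark steel cup with pens, 72 mm across, 95 mm high, pens up to about 155 mm. It stands loose on the table some 225 mm from the rack's middle, beyond one end of the rack (at rack y positive or negative): counting starts at that end. Origin at the centre of its underside.
- mug: White mug, 76 mm across, 92 mm high, with a handle, loose, beyond the other end of the rack. Origin at the centre of its underside. Leave it alone.
- stored_bank: Another power bank just like the loose one, already stored in one of the two outer gaps, sticking out some 20 mm at the front. Origin at the centre of its underside, x along its length. Leave it alone.
- glasses_case: Rounded blue spectacle case 88 x 44 x 30 mm, loose in the other outer gap, sticking out some 20 mm at the front. Origin at the centre of its underside, x along its length. Leave it alone.
Not all that is in view belongs to the job. Leave any red look-alike of the pen_cup alone.

How it is judged:
By the outcome, as a careful person would: the job done as asked, in the order asked, and still so for the second after the job is handed in, with the robot touching nothing.
It also fails if it takes over 64 s, if anything falls off the work surface, if the arm or the gripper's body presses on something with over 40 N, if the wrist force passes 120 N, or if a joint passes its speed limit or range.

## Robot

A 6-joint arm with a two-finger parallel gripper is mounted at the origin on the work surface. World frame = base frame: x ahead of the robot, y to its left, z up, the work surface at z = 0. Lengths are in m, angles in degrees, forces in N, time in s.
With the tool pointing down it reaches from about 0.225 to 0.875 m from the base axis. Payload 3.4 kg.
Tool frame: the origin (TCP) lies on the centre line of the jaws, within the pads' length; the fingertips stand 14 mm ahead of it and the grasp point (between the pads) lies 5 mm behind it (ctrl.tip_extent is the distance from the TCP to the fingertips, in m); z points along the fingers, x is the direction in which the jaws open and shut, and the axes are right-handed (so a half turn about z gives the same grasp; the last joint's range is limited). The gripper opens to 85 mm and grips with 20 to 120 N. Pads are 22 mm wide; open, the fingers measure 114 mm over their backs; the gripper's body (76 mm by 85 mm) begins 54 mm behind the grasp point. The pads swing forward as they close: fully open they stand 13 mm farther back than shut.
Start: joints at [-74.427, 15.808, 86.224, -0, 77.962, -6.933], TCP at [0.22, -0.531, 0.245] pointing down, gripper open.
Joint ranges: [-165.64, 165.64], [-43.16, 119.46], [12.63, 154.43], [-67.54, 247.53], [6.08, 155.33], [-154.97, 154.97]. Speed limits (degrees/s): [147.25, 147.25, 180, 180, 180, 180].

## Interface

Orientations are given as a 3x3 rotation matrix whose columns are the frame's x, y, z axes.
In Python, from plant import ctrl gives the robot as it stands.
- The arm moves only by the shell command python3 -m jog 'ROWS' [OPENING] [FORCE]. ROWS is a JSON object of lists of equal length, an entry for each row: "translation": the shift along the tool's x, y, z in cm, a list of three; "turn": the turn about the tool's z in rad. A call has exactly 5 rows; each row is the pose to reach, as a shift and turn from the pose measured when the call began, along the tool's axes at that moment; what a row does not reach only later rows make up. A row lasts 1/12 s, in which the tool goes at most 41.7 mm and 7.16 degrees, less where a joint would pass 70% of its speed; a pose out of reach is approached as far as the arm can. A call with a gripper value outside its range is refused whole. OPENING is the opening, from 0 (shut) to 1 (fully open), set as the call begins (- or left out, the last holds). The fingers move at their own pace and stop on an object; FORCE is the grip in N (left out, the last holds). Time passes only in rows, so rows that repeat a pose let the fingers close, or fill a call up. It gives the time, the measured TCP pose, the force and the opening at its end, in the units of the state.
- ctrl.state(): the state, without advancing time (a new reading comes with each control period).
- ctrl.grab_frame(name): name is "side" or "top"; returns a dict with "pixels" (480x640x3 uint8, red, green, blue), "mtx" (3x3 intrinsics, pixels), "T" (4x4, takes a point from camera to world coordinates). Camera axes: x right, y down, z forward; pixel columns grow to the right and rows downward; lengths in m; the calibration is good to about 2 mm. A picture is of the moment at which its call begins. There is no depth.
- ctrl.job_done(): hands the job in, once; it reports no verdict.
Trained networks look in a picture, given as the dict that the camera call returned (one of the last four; its "shot" number tells which), for a name from the list of things; names that differ only in an ending like _2 or _b are one class to them, and where a whole thing is asked for, a point or a joint stands for the part that bears it (a point fixed in the world has none). Each returns a list of dicts, best first, with "score" (0 to 1); they miss things now and then, are a little off and sometimes report something else, mostly with a low value. They report only what shows in the picture. A call takes as long as a camera call. They do not tell look-alikes from the thing itself.
- ctrl.silhouettes(target, picture): "region" (480x640 bool, what is visible of it) and "bbox" ([left, top, width, height] in pixels, round what is visible of it).
The state is a dict: "t": time; "joints": joint angles; "qd": joint speeds; "tau": joint torques, N m; "tool_pos": TCP position; "orientation": TCP orientation; "contact_force": force on the tool from outside, world axes, zero at the start; "wrist_torque": the same for the moment, N m; "opening": finger opening in m.
Only numpy, scipy, OpenCV 4.12 (cv2) and the standard library are available. Lean on these libraries where they do the work, as an engineer would, in place of code of your own. Each camera call takes 0.05 s, during which the arm holds its last target.

## Working session

There is one attempt and no reset: what is moved stays moved. The work goes in short steps, Python scripts to look and compute and a shell command to move; the robot and the scene stay as the last step left them, time stands still between calls to the robot, and variables do not carry over. Pictures are saved under pics/ and viewed, and the job is handed in when it is done.

```bash
ls; mkdir -p pics
python3 - <<'E'
from plant import ctrl
import cv2
s=ctrl.state()
print(s['t'],s['tool_pos'],s['orientation'],s['opening'],s['contact_force'])
for n in('top','side'):
    f=ctrl.grab_frame(n); cv2.imwrite(f'pics/{n}0.png',f['pixels'][:,:,::-1]); print(n,f['mtx'],f['T'])
    for t in('rack','pad_a','bank','pen_cup','mug','stored_bank','glasses_case'):
        print(t,[(round(d['score'],2),d['bbox']) for d in ctrl.silhouettes(t,f)])
print(ctrl.state()['t'])
E
```

```text
pics
0.0 [ 0.21994285 -0.53072846  0.24443369] [[ 3.82791597e-01 -9.23834575e-01 -5.20379502e-04]
 [-9.23832927e-01 -3.82791903e-01  1.75577568e-03]
 [-1.82124333e-03 -1.91352456e-04 -9.99998323e-01]] 0.08546689881419678 [-0.54296993  0.06406657  0.58382862]
top [[452.72034719   0.         319.13156802]
 [  0.         452.72034719 240.74548711]
 [  0.           0.           1.        ]] [[ 0.17932233 -0.96019724  0.21416058  0.41977613]
 [-0.98377692 -0.17615815  0.0339306  -0.00243414]
 [ 0.00514606 -0.21677075 -0.97620897  0.89394728]
 [ 0.          0.          0.          1.        ]]
rack []
pad_a [(0.58, [332.1, 211.4, 23.2, 12.2]), (0.57, [300.2, 207.4, 17.6, 10.1]), (0.5, [265.4, 199.5, 17.6, 15.9]), (0.49, [371.2, 219.2, 20.5, 8.8])]
bank [(0.73, [250.2, 275.4, 41.5, 51.8])]
pen_cup [(0.89, [179.1, 176.7, 51.7, 54.2]), (0.65, [226.6, 131.2, 38.6, 52.6])]
mug [(0.79, [416.6, 194.5, 54.9, 65.4])]
stored_bank [(0.7, [356.0, 230.1, 28.8, 48.7])]
glasses_case [(0.78, [259.4, 217.2, 27.5, 46.8])]
side [[471.71612697   0.         321.10518997]
 [  0.         471.71612697 239.74267687]
 [  0.           0.           1.        ]] [[ 0.91598872 -0.23635318  0.32419413  0.38557051]
 [-0.40090835 -0.57023651  0.71700964 -0.49186244]
 [ 0.01539982 -0.78674487 -0.61708618  0.53481462]
 [ 0.          0.          0.          1.        ]]
rack [(0.86, [268.6, 203.0, 123.1, 149.1])]
pad_a [(0.74, [344.1, 252.3, 15.2, 16.1]), (0.67, [323.4, 224.9, 14.3, 17.4]), (0.62, [364.9, 278.1, 17.4, 21.6])]
bank [(0.94, [192.6, 254.6, 62.6, 36.2])]
pen_cup [(0.83, [258.2, 142.5, 39.3, 77.6]), (0.73, [324.2, 136.9, 40.0, 83.2])]
mug [(0.88, [386.3, 317.2, 90.2, 92.9])]
stored_bank [(0.84, [305.1, 301.5, 59.1, 48.3])]
glasses_case [(0.82, [265.2, 228.5, 39.5, 35.7])]
0.8
```

View pics/top0.png

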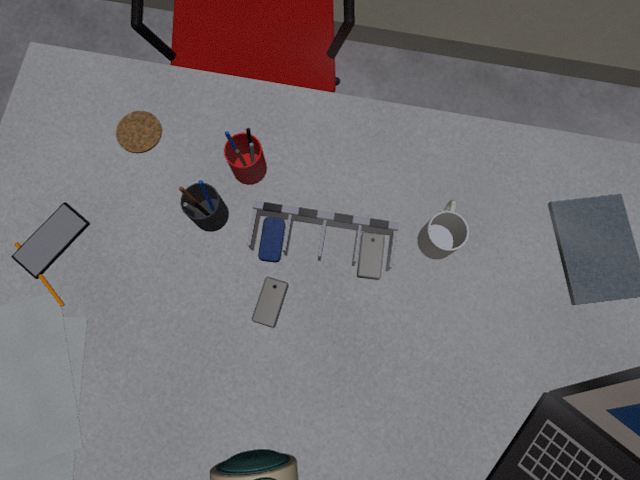

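View pics/side0.png

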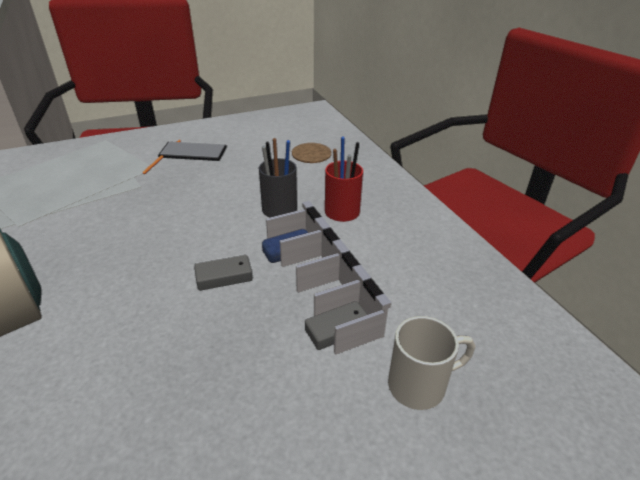

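```bash
cat > h.py <<'E'
from plant import ctrl
import numpy as np, cv2
from scipy.optimize import minimize
def proj(f,P):
    P=np.atleast_2d(P); T=f['T']; c=(P-T[:3,3])@T[:3,:3]
    u=c@f['mtx'].T; return u[:,:2]/u[:,2:]
def ray(f,uv,z):
    d=f['T'][:3,:3]@np.linalg.solve(f['mtx'],[uv[0],uv[1],1]); o=f['T'][:3,3]
    return o+d*(z-o[2])/d[2]
def tf(p,P):
    c,s=np.cos(p[2]),np.sin(p[2]); P=np.atleast_2d(P)
    return np.c_[p[0]+c*P[:,0]-s*P[:,1],p[1]+s*P[:,0]+c*P[:,1],P[:,2]]
def box(l,w,h): return np.array([[x,y,z] for x in(-l/2,l/2) for y in(-w/2,w/2) for z in(0,h)])
def mask(f,P,S=8):
    m=np.zeros((480,640),np.uint8); h=cv2.convexHull(proj(f,P).astype(np.float32))
    m=np.zeros((480*2,640*2),np.uint8)
    cv2.fillConvexPoly(m,np.round((h+.5)*2*256-128).astype(np.int32),255,shift=8)
    return cv2.resize(m,(640,480),interpolation=cv2.INTER_AREA)/255.
def fitbox(fr,dims,p0):
    B=box(*dims)
    def cost(p):
        c=0
        for f,r in fr:
            m=mask(f,tf(p,B)); c+=1-np.minimum(m,r).sum()/np.maximum(m,r).sum()
        return c
    best=None
    for dy in(-.5,0,.5):
        q=np.array(p0)+[0,0,dy]
        s=np.array([q]*4)+np.vstack([np.zeros(3),np.diag([.01,.01,.2])])
        r=minimize(cost,q,method='Nelder-Mead',options=dict(initial_simplex=s,xatol=1e-4,fatol=1e-4))
        if best is None or r.fun<best.fun: best=r
    return best.x,best.fun
E
python3 - <<'E'
from h import *
ft=ctrl.grab_frame('top'); fs=ctrl.grab_frame('side')
for f in(ft,fs):
    for d in ctrl.silhouettes('pad_a',f):
        M=cv2.moments(d['region'].astype(np.uint8)); uv=(M['m10']/M['m00'],M['m01']/M['m00']); print('pad',np.round(uv,1),ray(f,uv,.07).round(4))
bt=ctrl.silhouettes('bank',ft)[0]['region'].astype(float);bs=ctrl.silhouettes('bank',fs)[0]['region'].astype(float)
v=np.argwhere(bt).mean(0); p0=ray(ft,v[::-1],.02); print(p0)
for fr in([(ft,bt),(fs,bs)],[(ft,bt)],[(fs,bs)]): print(fitbox(fr,(.09,.046,.024),[p0[0],p0[1],0]))
for f in (ft,fs):
  for d in ctrl.silhouettes('pen_cup',f)+ctrl.silhouettes('mug',f):
    b=d['bbox']; print(b, ray(f,(b[0]+b[2]/2,b[1]+b[3]/2),.045).round(3))
c=cv2.resize(ft['pixels'][120:340,160:480,::-1],None,fx=2.4,fy=2.4,interpolation=cv2.INTER_CUBIC); cv2.imwrite('pics/crop1.png',c)
print(ctrl.tip_extent,ctrl.state()['t'])
E
```

```text
pad [272.3 206.9] [0.6491 0.1252 0.07  ]
pad [378.8 223. ] [ 0.6545 -0.0782  0.07  ]
pad [343.2 217.3] [ 0.6532 -0.0103  0.07  ]
pad [307.6 212.2] [0.6511 0.0577 0.07  ]
pad [372.5 288. ] [ 0.6526 -0.081   0.07  ]
pad [350.  259.3] [ 0.651  -0.0126  0.07  ]
pad [330.6 234.2] [0.6499 0.0556 0.07  ]
[0.47573067 0.09923896 0.02      ]
(array([ 0.47746923,  0.09965464, -0.12796347]), np.float64(0.22078374016313507))
(array([ 0.47785966,  0.10055728, -0.08666025]), np.float64(0.11701024327784881))
(array([ 0.4772374 ,  0.0999453 , -0.13105625]), np.float64(0.09980422424720647))
[183.1, 180.0, 47.7, 51.0] [0.636 0.255 0.045]
[223.2, 129.5, 40.6, 55.6] [0.747 0.207 0.045]
[415.1, 195.8, 57.4, 64.3] [ 0.675 -0.206  0.045]
[371.7, 217.1, 18.1, 13.0] [ 0.661 -0.084  0.045]
[322.9, 137.2, 42.5, 82.7] [0.766 0.243 0.045]
[257.1, 140.4, 42.1, 79.2] [0.641 0.288 0.045]
[386.9, 319.0, 87.6, 92.0] [ 0.668 -0.21   0.045]
0.014 1.3
```

View pics/crop1.png

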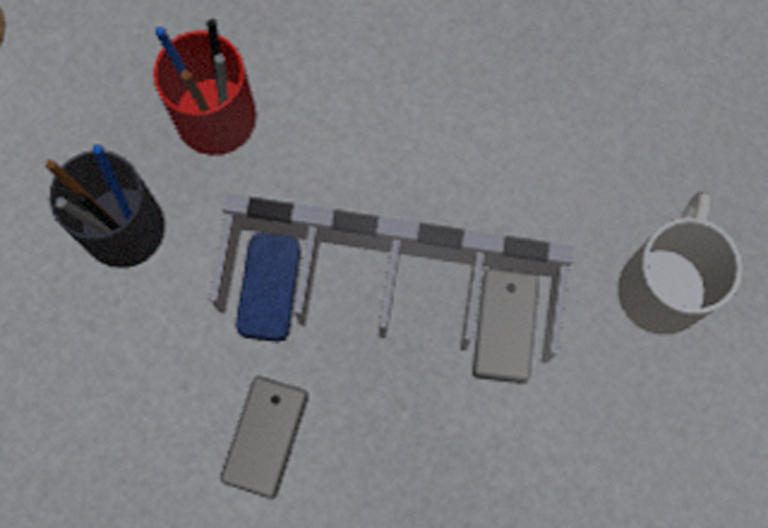

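Candidates: pen cup is the dark one (205,205), not the red one (246,158). The loose bank is (270,302), not the stored one (371,256) or the phone (50,240). The crop confirms that counting starts at the left end: pads at (272,207), (308,212), (343,217). The third gap is empty.

```bash
cat > go.py <<'E'
import sys
from h import *
x,y,z=map(float,sys.argv[1:4]); ang=float(sys.argv[4]) # world angle of tool x, deg
s=ctrl.state(); R=np.array(s['orientation']); p=np.array(s['tool_pos'])
d=R.T@(np.array([x,y,z])-p)*100
a=np.degrees(np.arctan2(R[1,0],R[0,0])); t=-np.radians((ang-a+180)%360-180)
print('t',round(s['t'],2),'pos',p.round(4),'a',a.round(2),'F',np.round(s['contact_force'],1),'open',round(s['opening'],4))
print('shift cm',d.round(2),'turn',t.round(3),'rows',int(np.ceil(max(np.linalg.norm(d)/4.17,abs(t)/.125))))
E
python3 go.py 0.649 0.124 0.245 -88.7
```

```text
t 1.3 pos [ 0.2201 -0.5312  0.2453] a -67.5 F [ 0.1 -0.5  0.1] open 0.0857
shift cm [-4.412e+01 -6.470e+01  3.000e-02] turn 0.37 rows 19
```

```bash
python3 -m jog '{"translation":[[-2.2,-3.2,0],[-4.4,-6.5,0],[-6.6,-9.7,0],[-8.8,-12.9,0],[-11,-16.2,0]],"turn":[0.07,0.15,0.22,0.3,0.37]}' 0 20; python3 go.py 0.649 0.124 0.20 -88.7
```

```text
t: 1.72
tool_pos: [0.3282, -0.3662, 0.2454]
orientation: [[0.018, -1.0, 0.0], [-1.0, -0.018, -0.0], [0.0, -0.0, -1.0]]
contact_force: [-0.0, -0.9, -0.2]
opening: 0.0257
t 1.72 pos [ 0.3282 -0.3662  0.2454] a -88.96 F [-0.  -0.9 -0.2] open 0.0257
shift cm [-48.43 -32.96   4.53] turn -0.005 rows 15
```

```bash
python3 -m jog '{"translation":[[-3,-2,0],[-6,-4.1,0],[-9,-6.1,0],[-12,-8.2,0],[-15,-10.2,0]],"turn":[0,0,0,0,0]}' 0 20; python3 go.py 0.649 0.124 0.20 -88.7
```

```text
t: 2.13
tool_pos: [0.4283, -0.2127, 0.2457]
orientation: [[0.018, -1.0, 0.001], [-1.0, -0.018, -0.001], [0.001, -0.001, -1.0]]
contact_force: [0.6, -0.9, 0.1]
opening: -0.0001
t 2.13 pos [ 0.4283 -0.2127  0.2457] a -88.97 F [ 0.6 -0.9  0.1] open -0.0001
shift cm [-33.28 -22.67   4.56] turn -0.005 rows 10
```

```bash
python3 -m jog '{"translation":[[-3,-2,0],[-6,-4.1,0],[-9,-6.1,0],[-12,-8.2,0],[-15,-10.2,0]],"turn":[0,0,0,0,0]}' 0 20; python3 go.py 0.649 0.124 0.15 -88.7
```

```text
t: 2.55
tool_pos: [0.5284, -0.0592, 0.2459]
orientation: [[0.018, -1.0, 0.002], [-1.0, -0.018, -0.001], [0.001, -0.002, -1.0]]
contact_force: [0.8, -0.0, 0.5]
opening: 0.0001
t 2.55 pos [ 0.5284 -0.0592  0.2459] a -88.95 F [ 0.8 -0.   0.5] open 0.0001
shift cm [-18.1  -12.38   9.59] turn -0.004 rows 6
```

```bash
python3 -m jog '{"translation":[[-3.6,-2.5,0.4],[-7.2,-5,0.8],[-10.9,-7.4,1.2],[-14.5,-9.9,1.6],[-18.1,-12.4,2.0]],"turn":[0,0,0,0,0]}' 0 20; python3 go.py 0.649 0.124 0.104 -88.7
```

```text
t: 2.97
tool_pos: [0.6422, 0.1146, 0.227]
orientation: [[0.019, -1.0, 0.002], [-1.0, -0.019, -0.001], [0.001, -0.002, -1.0]]
contact_force: [-0.2, -0.4, 1.2]
opening: 0.0001
t 2.97 pos [0.6422 0.1146 0.227 ] a -88.93 F [-0.2 -0.4  1.2] open 0.0001
shift cm [-0.95 -0.67 12.3 ] turn -0.004 rows 3
```

```bash
python3 -m jog '{"translation":[[-0.9,-0.7,2.5],[-0.9,-0.7,6],[-0.9,-0.7,9],[-0.9,-0.7,11.3],[-0.9,-0.7,12.3]],"turn":[0,0,0,0,0]}' 0 20; python3 go.py 0.649 0.124 0.084 -88.7
python3 - <<'E'
from h import *
f=ctrl.grab_frame('side'); cv2.imwrite('pics/s2.png',cv2.resize(f['pixels'][130:350,180:420,::-1],None,fx=2.5,fy=2.5))
E
```

```text
t: 3.38
tool_pos: [0.6469, 0.1236, 0.0999]
orientation: [[0.019, -1.0, -0.005], [-1.0, -0.019, -0.002], [0.002, 0.005, -1.0]]
contact_force: [-0.9, -0.5, 0.1]
opening: 0.0001
t 3.38 pos [0.6469 0.1236 0.0999] a -88.9 F [-0.9 -0.5  0.1] open 0.0001
shift cm [-0.04 -0.22  1.58] turn -0.004 rows 1
```

View pics/s2.png

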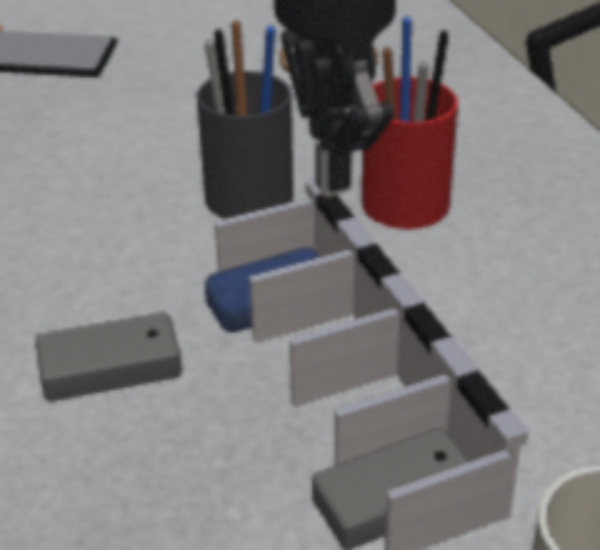

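Fingertip (crop 333,188) hangs just over the first pad (333,208), clear of cups. Descend gently.

```bash
python3 -m jog '{"translation":[[0,-0.2,0.5],[0,-0.2,0.9],[0,-0.2,1.2],[0,-0.2,1.4],[0,-0.2,1.5]],"turn":[0,0,0,0,0]}' 0 20; python3 go.py 0.649 0.124 0.084 -88.7
```

```text
t: 3.85
tool_pos: [0.6492, 0.1234, 0.0853]
orientation: [[0.019, -1.0, -0.004], [-1.0, -0.019, -0.002], [0.002, 0.004, -1.0]]
contact_force: [-0.7, -0.4, -0.5]
opening: -0.0001
t 3.85 pos [0.6492 0.1234 0.0853] a -88.94 F [-0.7 -0.4 -0.5] open -0.0001
shift cm [-0.06  0.02  0.13] turn -0.004 rows 1
```

```bash
python3 -m jog '{"translation":[[0,0,0.05],[0,0,0.1],[0,0,0.15],[0,0,0.2],[0,0,0.2]],"turn":[0,0,0,0,0]}' 0 20; python3 go.py 0.649 0.124 0.084 -88.7
```

```text
t: 4.27
tool_pos: [0.6495, 0.1233, 0.0841]
orientation: [[0.019, -1.0, -0.003], [-1.0, -0.019, -0.002], [0.002, 0.003, -1.0]]
contact_force: [-0.6, -0.4, 3.0]
opening: -0.0002
t 4.27 pos [0.6495 0.1233 0.0841] a -88.93 F [-0.6 -0.4  3. ] open -0.0002
shift cm [-0.07  0.05  0.01] turn -0.004 rows 1
```

```bash
python3 -m jog '{"translation":[[0,0,0.05],[0,0,0.1],[0,0,0.15],[0,0,0.15],[0,0,0.15]],"turn":[0,0,0,0,0]}' 0 20; python3 go.py 0.6505 0.0567 0.11 -88.7
```

```text
t: 4.68
tool_pos: [0.6495, 0.1233, 0.084]
orientation: [[0.019, -1.0, -0.002], [-1.0, -0.019, -0.002], [0.002, 0.002, -1.0]]
contact_force: [-3.9, -0.8, 9.1]
opening: -0.0003
t 4.68 pos [0.6495 0.1233 0.084 ] a -88.93 F [-3.9 -0.8  9.1] open -0.0003
shift cm [ 6.67  0.03 -2.58] turn -0.004 rows 2
```

First pad touched (9 N). On to the second: straight up first, then across.

```bash
python3 -m jog '{"translation":[[0,0,-2],[0,0,-3],[3.4,0,-3],[6.6,0,-3],[6.6,0,-3]],"turn":[0,0,0,0,0]}' 0 20; python3 go.py 0.6505 0.0567 0.084 -88.7
```

```text
t: 5.1
tool_pos: [0.6515, 0.0523, 0.1145]
orientation: [[0.016, -1.0, -0.001], [-1.0, -0.016, -0.006], [0.005, 0.001, -1.0]]
contact_force: [0.7, -0.1, -0.5]
opening: 0.0002
t 5.1 pos [0.6515 0.0523 0.1145] a -89.08 F [ 0.7 -0.1 -0.5] open 0.0002
shift cm [-0.46  0.09  3.05] turn -0.007 rows 1
```

```bash
python3 -m jog '{"translation":[[-0.4,0.1,0.5],[-0.4,0.1,1.4],[-0.4,0.1,2.2],[-0.4,0.1,2.6],[-0.4,0.1,2.8]],"turn":[0,0,0,0,0]}' 0 20; python3 go.py 0.6505 0.0567 0.084 -88.7
```

```text
t: 5.52
tool_pos: [0.6494, 0.0571, 0.0847]
orientation: [[0.017, -1.0, -0.004], [-1.0, -0.017, -0.005], [0.005, 0.004, -1.0]]
contact_force: [0.3, 0.4, -0.2]
opening: 0.0002
t 5.52 pos [0.6494 0.0571 0.0847] a -89.01 F [ 0.3  0.4 -0.2] open 0.0002
shift cm [ 0.05 -0.11  0.07] turn -0.005 rows 1
```

```bash
python3 -m jog '{"translation":[[0,-0.1,0.05],[0,-0.1,0.1],[0,-0.1,0.15],[0,-0.1,0.2],[0,-0.1,0.2]],"turn":[0,0,0,0,0]}' 0 20; python3 go.py 0.652 -0.0115 0.11 -88.7
```

```text
t: 5.93
tool_pos: [0.6498, 0.0574, 0.0841]
orientation: [[0.018, -1.0, -0.005], [-1.0, -0.018, -0.006], [0.006, 0.005, -1.0]]
contact_force: [-3.5, -1.9, 8.4]
opening: 0.0001
t 5.93 pos [0.6498 0.0574 0.0841] a -88.95 F [-3.5 -1.9  8.4] open 0.0001
shift cm [ 6.9  -0.08 -2.55] turn -0.004 rows 2
```

```bash
python3 -m jog '{"translation":[[0,0,-2],[0,0,-3],[3.4,-0.1,-3],[6.6,-0.1,-3],[6.6,-0.1,-3]],"turn":[0,0,0,0,0]}' 0 20; python3 go.py 0.652 -0.0115 0.084 -88.7
```

```text
t: 6.35
tool_pos: [0.6534, -0.0133, 0.1153]
orientation: [[0.016, -1.0, -0.002], [-1.0, -0.016, -0.01], [0.01, 0.002, -1.0]]
contact_force: [-0.3, 0.3, 0.6]
opening: 0.0001
t 6.35 pos [ 0.6534 -0.0133  0.1153] a -89.08 F [-0.3  0.3  0.6] open 0.0001
shift cm [-0.21  0.13  3.13] turn -0.007 rows 1
```

```bash
python3 -m jog '{"translation":[[-0.2,0.1,0.5],[-0.2,0.1,1.4],[-0.2,0.1,2.2],[-0.2,0.1,2.6],[-0.2,0.1,2.8]],"turn":[0,0,0,0,0]}' 0 20; python3 go.py 0.652 -0.0115 0.084 -88.7
```

```text
t: 6.77
tool_pos: [0.6513, -0.0105, 0.0855]
orientation: [[0.017, -1.0, -0.005], [-1.0, -0.017, -0.009], [0.009, 0.005, -1.0]]
contact_force: [-0.4, 0.1, -0.6]
opening: -0.0
t 6.77 pos [ 0.6513 -0.0105  0.0855] a -89.01 F [-0.4  0.1 -0.6] open -0.0
shift cm [ 0.1  -0.07  0.15] turn -0.005 rows 1
```

```bash
python3 -m jog '{"translation":[[0,-0.1,0.1],[0,-0.1,0.15],[0,-0.1,0.2],[0,-0.1,0.25],[0,-0.1,0.25]],"turn":[0,0,0,0,0]}' 0 20; python3 go.py 0.652 -0.0115 0.12 -88.7
python3 - <<'E'
from h import *
f=ctrl.grab_frame('side'); cv2.imwrite('pics/s3.png',cv2.resize(f['pixels'][130:350,180:420,::-1],None,fx=2.5,fy=2.5))
E
```

```text
t: 7.18
tool_pos: [0.6521, -0.01, 0.0841]
orientation: [[0.018, -1.0, -0.005], [-1.0, -0.018, -0.009], [0.009, 0.005, -1.0]]
contact_force: [-2.0, 0.5, 6.3]
opening: 0.0001
t 7.18 pos [ 0.6521 -0.01    0.0841] a -88.99 F [-2.   0.5  6.3] open 0.0001
shift cm [ 0.18  0.03 -3.59] turn -0.005 rows 1
```

View pics/s3.png

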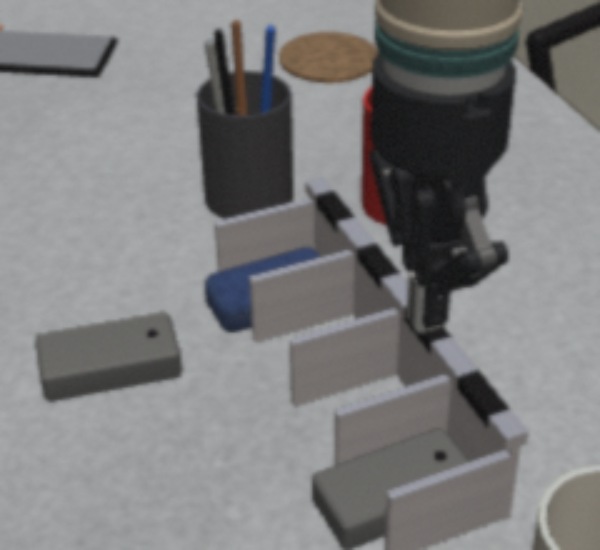

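```bash
python3 -m jog '{"translation":[[0,0,-2],[0,0,-5],[-1,2,-7],[-2,5,-7.5],[-3,8,-7.5]],"turn":[0,0,0,0,0]}' 0 20; python3 go.py 0.4775 0.0998 0.12 -97.4
```

```text
t: 7.65
tool_pos: [0.5734, 0.0196, 0.1614]
orientation: [[0.017, -1.0, 0.001], [-1.0, -0.017, -0.009], [0.009, -0.001, -1.0]]
contact_force: [-0.3, 0.8, -1.1]
opening: -0.0002
t 7.65 pos [0.5734 0.0196 0.1614] a -89.0 F [-0.3  0.8 -1.1] open -0.0002
shift cm [-8.22  9.45  4.05] turn 0.147 rows 4
```

```bash
python3 -m jog '{"translation":[[-2.2,2.5,0.5],[-4.4,5,1],[-6.6,7.5,1.5],[-8.2,9.4,2],[-8.2,9.4,2.5]],"turn":[0.05,0.1,0.14,0.147,0.147]}' 1 20; python3 go.py 0.4775 0.0998 0.06 -97.4
python3 - <<'E'
from h import *
f=ctrl.grab_frame('side'); cv2.imwrite('pics/s4.png',cv2.resize(f['pixels'][130:350,130:420,::-1],None,fx=2.5,fy=2.5))
E
```

```text
t: 8.07
tool_pos: [0.473, 0.1023, 0.1352]
orientation: [[-0.127, -0.992, -0.003], [-0.992, 0.127, -0.008], [0.008, 0.002, -1.0]]
contact_force: [-0.0, 0.3, 0.1]
opening: 0.0606
t 8.07 pos [0.473  0.1023 0.1352] a -97.27 F [-0.   0.3  0.1] open 0.0606
shift cm [ 0.13 -0.49  7.52] turn 0.002 rows 2
```

View pics/s4.png

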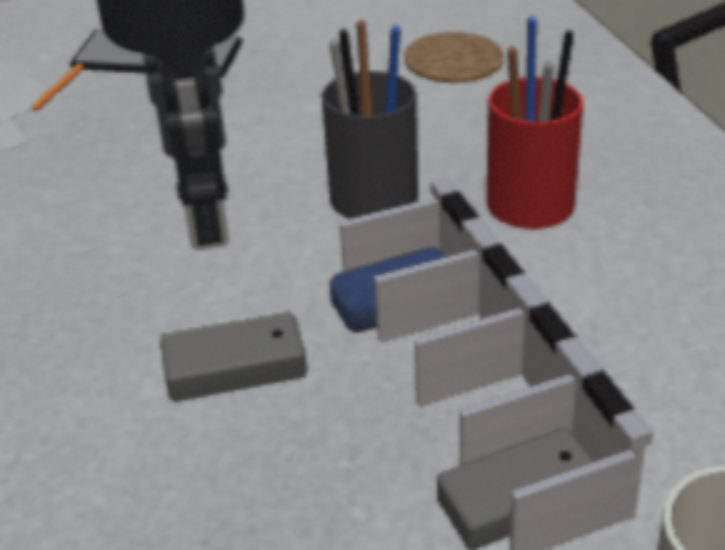

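Hand is over the bank (crop 233,355), everything else unmoved.

```bash
python3 -m jog '{"translation":[[0.1,-0.5,1.5],[0.1,-0.5,3.5],[0.1,-0.5,5.5],[0.1,-0.5,6.8],[0.1,-0.5,7.5]],"turn":[0,0,0,0,0]}' 1 20; python3 go.py 0.4775 0.0998 0.024 -97.4
python3 - <<'E'
from h import *
f=ctrl.grab_frame('top'); cv2.imwrite('pics/t4.png',cv2.resize(f['pixels'][160:360,200:440,::-1],None,fx=2.5,fy=2.5))
f=ctrl.grab_frame('side'); cv2.imwrite('pics/s5.png',cv2.resize(f['pixels'][130:350,130:420,::-1],None,fx=2.5,fy=2.5))
E
```

```text
t: 8.53
tool_pos: [0.4805, 0.0984, 0.0581]
orientation: [[-0.127, -0.992, -0.002], [-0.992, 0.127, -0.009], [0.009, 0.001, -1.0]]
contact_force: [0.5, 0.3, 0.5]
opening: 0.0854
t 8.53 pos [0.4805 0.0984 0.0581] a -97.27 F [0.5 0.3 0.5] open 0.0854
shift cm [-0.14  0.31  3.41] turn 0.002 rows 1
```

View pics/s5.png

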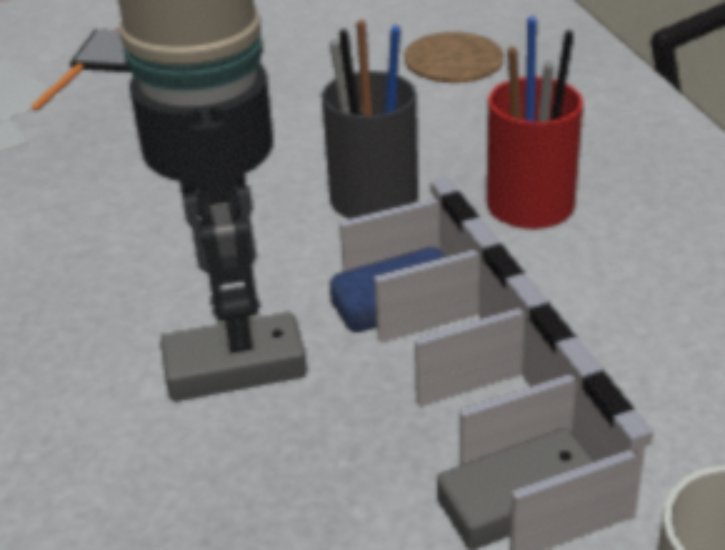

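View pics/t4.png

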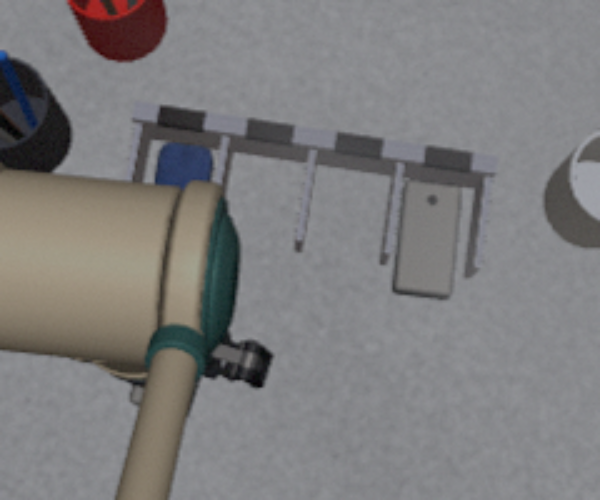

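Fingers straddle the bank in the side view (finger at crop 238,345). Descend.

```bash
python3 -m jog '{"translation":[[-0.1,0.3,1],[-0.1,0.3,2],[-0.1,0.3,2.8],[-0.1,0.3,3.3],[-0.1,0.3,3.4]],"turn":[0,0,0,0,0]}' 1 20; python3 go.py 0.4775 0.0998 0.024 -97.4
```

```text
t: 9.05
tool_pos: [0.4776, 0.0994, 0.0244]
orientation: [[-0.127, -0.992, -0.003], [-0.992, 0.127, -0.009], [0.01, 0.002, -1.0]]
contact_force: [-0.1, -0.3, -0.8]
opening: 0.0854
t 9.05 pos [0.4776 0.0994 0.0244] a -97.28 F [-0.1 -0.3 -0.8] open 0.0854
shift cm [-0.04  0.01  0.03] turn 0.002 rows 1
```

```bash
python3 -m jog '{"translation":[[0,0,0],[0,0,0],[0,0,0],[0,0,0],[0,0,0]],"turn":[0,0,0,0,0]}' 0.6 20; python3 -m jog '{"translation":[[0,0,0],[0,0,0],[0,0,0],[0,0,0],[0,0,0]],"turn":[0,0,0,0,0]}' 0.5 20;python3 go.py 0.4775 -0.012 0.024 -88.7
```

```text
t: 9.47
tool_pos: [0.4778, 0.0995, 0.0247]
orientation: [[-0.127, -0.992, -0.002], [-0.992, 0.127, -0.009], [0.009, 0.001, -1.0]]
contact_force: [0.4, -0.2, -0.4]
opening: 0.0512
t: 9.88
tool_pos: [0.478, 0.0995, 0.025]
orientation: [[-0.127, -0.992, -0.002], [-0.992, 0.127, -0.009], [0.009, 0.0, -1.0]]
contact_force: [-0.7, 0.2, 4.0]
opening: 0.0455
t 9.88 pos [0.478  0.0995 0.025 ] a -97.29 F [-0.7  0.2  4. ] open 0.0455
shift cm [11.07 -1.36  0.2 ] turn -0.15 rows 3
```

Bank width 45.5 mm confirms the grip alignment. I'll ease off to a loose cage, so nothing can lift, and slide it across.

```bash
python3 -m jog '{"translation":[[0,0,0.1],[0.5,0,0.1],[1.5,-0.2,0.1],[2.5,-0.3,0.1],[3.5,-0.4,0.1]],"turn":[0,0,-0.02,-0.04,-0.05]}' 0.57 20; python3 go.py 0.4775 -0.012 0.024 -88.7
```

```text
t: 10.3
tool_pos: [0.4771, 0.0638, 0.0239]
orientation: [[-0.076, -0.997, -0.002], [-0.997, 0.076, -0.009], [0.009, 0.002, -1.0]]
contact_force: [-0.1, 0.2, -1.3]
opening: 0.0484
t 10.3 pos [0.4771 0.0638 0.0239] a -94.35 F [-0.1  0.2 -1.3] open 0.0484
shift cm [ 7.55 -0.61  0.06] turn -0.099 rows 2
```

```bash
python3 -m jog '{"translation":[[1.5,-0.2,0.1],[3,-0.4,0.1],[4.5,-0.6,0.1],[6,-0.7,0.1],[7,-0.8,0.1]],"turn":[-0.02,-0.05,-0.07,-0.09,-0.1]}' 0.57 20; python3 go.py 0.4775 -0.012 0.024 -88.7
python3 - <<'E'
from h import *
f=ctrl.grab_frame('side'); cv2.imwrite('pics/s6.png',cv2.resize(f['pixels'][130:350,130:420,::-1],None,fx=2.5,fy=2.5))
E
```

```text
t: 10.72
tool_pos: [0.4793, -0.0079, 0.0232]
orientation: [[0.024, -1.0, -0.003], [-1.0, -0.024, -0.009], [0.009, 0.004, -1.0]]
contact_force: [0.4, 1.2, 0.3]
opening: 0.0487
t 10.72 pos [ 0.4793 -0.0079  0.0232] a -88.61 F [0.4 1.2 0.3] open 0.0487
shift cm [ 0.41  0.19 -0.08] turn 0.002 rows 1
```

View pics/s6.png

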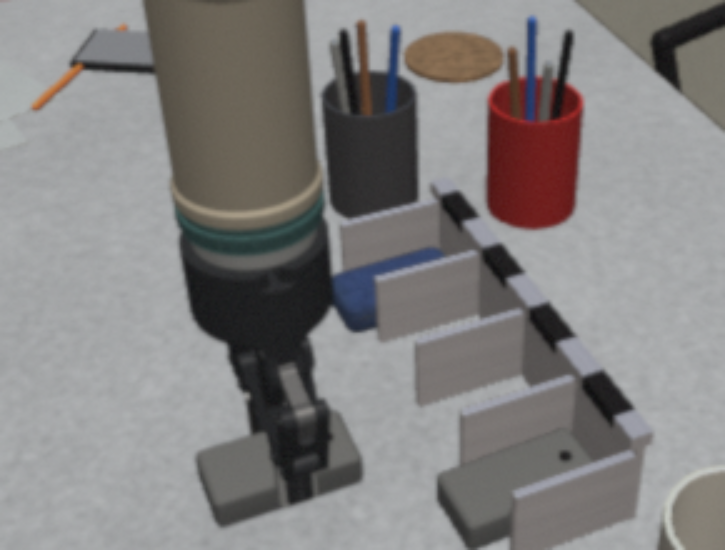

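```bash
python3 -m jog '{"translation":[[0.2,0.1,0],[0.4,0.1,0],[0.4,0.1,0],[0.4,0.1,0],[0.4,0.1,0]],"turn":[0,0,0,0,0]}' 0.57 20;  python3 -m jog '{"translation":[[0,0,0],[0,0,0],[0,0,0],[0,0,0],[0,0,0]],"turn":[0,0,0,0,0]}' 0.5 20; python3 go.py 0.4775 -0.012 0.024 -88.7
```

```text
t: 11.18
tool_pos: [0.4786, -0.0128, 0.0232]
orientation: [[0.025, -1.0, -0.003], [-1.0, -0.025, -0.01], [0.01, 0.003, -1.0]]
contact_force: [0.5, -0.0, -0.0]
opening: 0.0482
t: 11.6
tool_pos: [0.4787, -0.0126, 0.0234]
orientation: [[0.025, -1.0, -0.003], [-1.0, -0.025, -0.01], [0.01, 0.003, -1.0]]
contact_force: [-1.0, 1.0, 2.9]
opening: 0.0458
t 11.6 pos [ 0.4787 -0.0126  0.0234] a -88.58 F [-1.   1.   2.9] open 0.0458
shift cm [-0.06  0.11 -0.06] turn 0.002 rows 1
```

```bash
python3 -m jog '{"translation":[[0,0,0],[0,0,0],[0,0,0],[0,0,0],[0,0,0]],"turn":[0,0,0,0,0]}' 1 20;  python3 -m jog '{"translation":[[0,0,0],[0,0,-1],[0,0,-3],[0,0,-6],[0,0,-9]],"turn":[0,0,0,0,0]}' 1 20; python3 -m jog '{"translation":[[0,2,0],[0,5,0],[0,8,0],[0,12,0],[0,16,0]],"turn":[0,0,0,0,0]}' 0.2 20
python3 - <<'E'
from h import *
ft=ctrl.grab_frame('top'); fs=ctrl.grab_frame('side')
cv2.imwrite('pics/t7.png',cv2.resize(ft['pixels'][160:380,180:460,::-1],None,fx=2.5,fy=2.5))
cv2.imwrite('pics/s7.png',cv2.resize(fs['pixels'][130:350,130:420,::-1],None,fx=2.5,fy=2.5))
R=[]
for f in(ft,fs):
    for d in ctrl.silhouettes('bank',f): print(d['score'],d['bbox'])
E
```

```text
t: 12.02
tool_pos: [0.4786, -0.0126, 0.0233]
orientation: [[0.025, -1.0, -0.003], [-1.0, -0.025, -0.01], [0.01, 0.003, -1.0]]
contact_force: [-0.3, 0.4, 0.1]
opening: 0.0851
t: 12.43
tool_pos: [0.4779, -0.0116, 0.1135]
orientation: [[0.025, -1.0, -0.006], [-1.0, -0.025, -0.01], [0.009, 0.006, -1.0]]
contact_force: [0.5, -0.1, 0.4]
opening: 0.0853
t: 12.85
tool_pos: [0.3168, -0.0155, 0.1144]
orientation: [[0.025, -1.0, -0.006], [-1.0, -0.025, -0.01], [0.01, 0.006, -1.0]]
contact_force: [-0.8, -1.3, 0.1]
opening: 0.0255
0.79 [311.8, 289.4, 33.2, 47.0]
0.55 [209.1, 296.6, 67.8, 48.4]
```

View pics/t7.png

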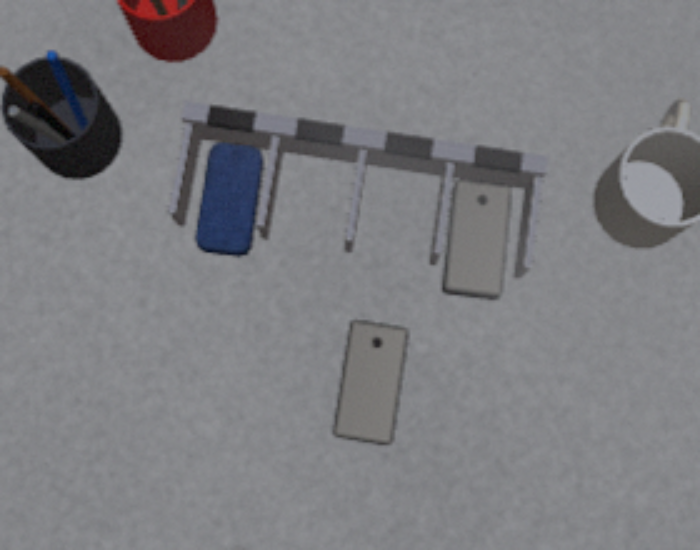

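View pics/s7.png

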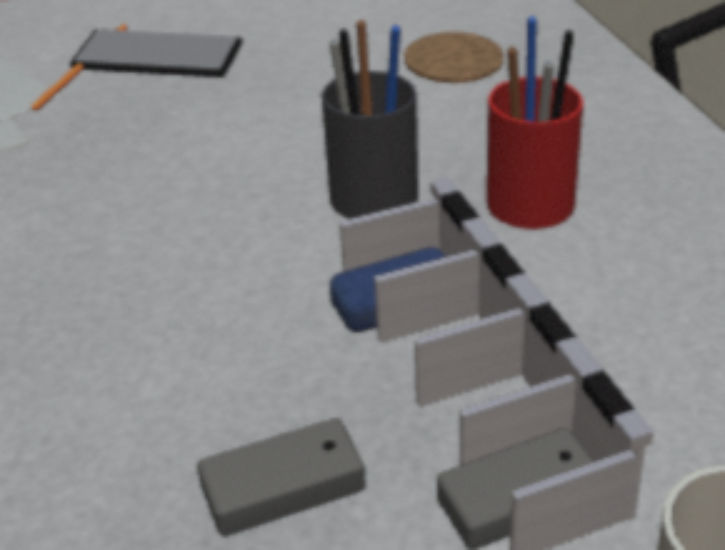

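```bash
python3 - <<'E'
from h import *
ft=ctrl.grab_frame('top'); fs=ctrl.grab_frame('side')
a=ctrl.silhouettes('bank',ft)[0]['region'].astype(float); b=ctrl.silhouettes('bank',fs)[0]['region'].astype(float)
for fr in([(ft,a)],[(fs,b)]): print(fitbox(fr,(.09,.046,.024),[.478,-.0125,0]))
E
python3 go.py 0.405 -0.0145 0.06 -88.7
```

```text
(array([ 0.47719957, -0.01427079,  0.03690426]), np.float64(0.05127067063081514))
(array([ 0.4772691 , -0.0131062 , -0.00374677]), np.float64(0.1073033270594228))
t 13.25 pos [ 0.3197 -0.0158  0.1148] a -88.58 F [-0.6  0.1  0.5] open 0.0171
shift cm [ 0.02 -8.56  5.44] turn 0.002 rows 3
```

Bank squared to the third gap (both views within 2 mm, 2°). Now go behind it and push.

```bash
python3 -m jog '{"translation":[[0,-2,2],[0,-4,4],[0,-6,6.5],[0,-8,8],[0,-8,9.2]],"turn":[0,0,0,0,0]}' 0.2 20; python3 go.py 0.42 -0.0155 0.023 -88.7
```

```text
t: 13.67
tool_pos: [0.4056, -0.0154, 0.0211]
orientation: [[0.025, -1.0, 0.001], [-1.0, -0.025, -0.011], [0.011, -0.0, -1.0]]
contact_force: [0.3, -0.2, 0.1]
opening: 0.0168
t 13.67 pos [ 0.4056 -0.0154  0.0211] a -88.54 F [ 0.3 -0.2  0.1] open 0.0168
shift cm [ 0.05 -1.44 -0.19] turn 0.003 rows 1
```

```bash
python3 -m jog '{"translation":[[0,-1,-0.1],[0,-2,-0.1],[0,-3,-0.1],[0,-4.2,-0.1],[0.1,-5.5,-0.1]],"turn":[0,0,0,0,0]}' 0.2 20; python3 go.py 0.548 -0.0137 0.023 -88.7
```

```text
t: 14.08
tool_pos: [0.4613, -0.0148, 0.0222]
orientation: [[0.026, -1.0, -0.0], [-1.0, -0.026, -0.011], [0.011, 0.0, -1.0]]
contact_force: [-1.5, 0.4, 0.9]
opening: 0.017
t 14.08 pos [ 0.4613 -0.0148  0.0222] a -88.52 F [-1.5  0.4  0.9] open 0.017
shift cm [ 0.11 -8.67 -0.09] turn 0.003 rows 3
```

Run:
```python
from h import *
f=ctrl.grab_frame('side'); cv2.imwrite('pics/s8.png',cv2.resize(f['pixels'][130:350,130:420,::-1],None,fx=2.5,fy=2.5))
f=ctrl.grab_frame('top'); cv2.imwrite('pics/t8.png',cv2.resize(f['pixels'][160:380,180:460,::-1],None,fx=2.5,fy=2.5))
```

```text
(no output)
```

View pics/s8.png

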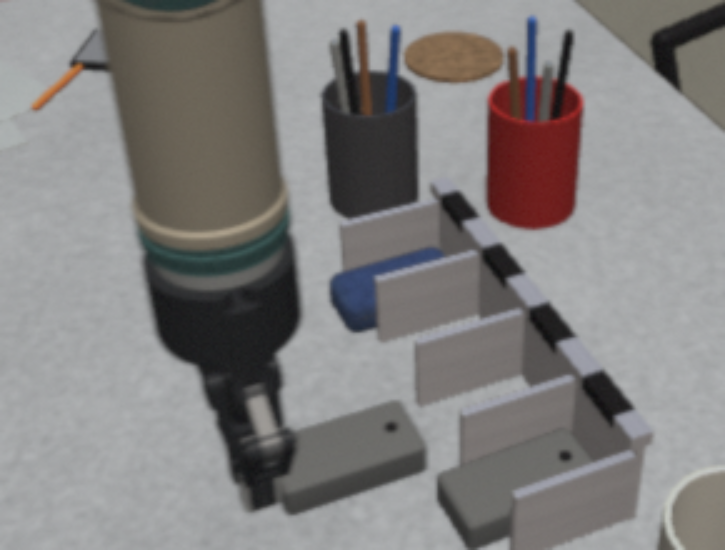

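View pics/t8.png

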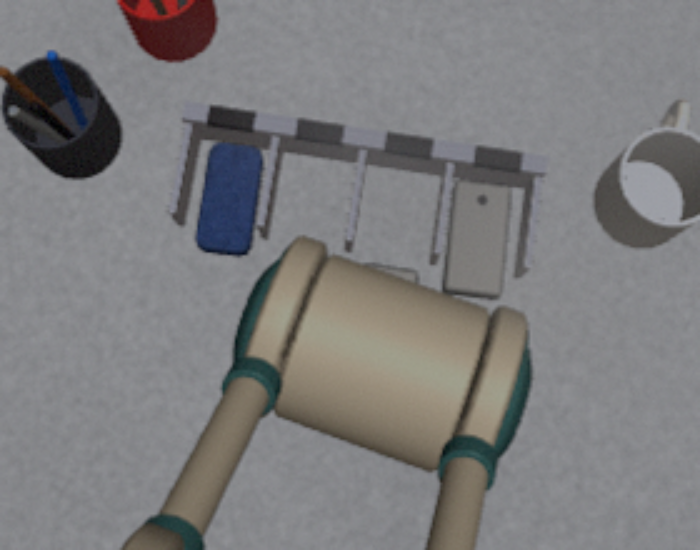

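Leading end (crop ~393,268) is centred between divider ends (349,248) and (434,262); continue.

```bash
python3 -m jog '{"translation":[[0,-1,-0.05],[0,-2.2,-0.05],[0,-3.4,-0.05],[0.1,-4.6,-0.05],[0.1,-5.5,-0.05]],"turn":[0,0,0,0,0]}' 0.2 20; python3 go.py 0.548 -0.0137 0.023 -88.7
python3 - <<'E'
from h import *
f=ctrl.grab_frame('side'); cv2.imwrite('pics/s9.png',cv2.resize(f['pixels'][130:350,130:420,::-1],None,fx=2.5,fy=2.5))
E
```

```text
t: 14.6
tool_pos: [0.52, -0.0151, 0.0238]
orientation: [[0.026, -1.0, 0.006], [-1.0, -0.026, -0.012], [0.012, -0.006, -1.0]]
contact_force: [-0.2, 0.4, 0.5]
opening: 0.0171
t 14.6 pos [ 0.52   -0.0151  0.0238] a -88.52 F [-0.2  0.4  0.5] open 0.0171
shift cm [-0.06 -2.8   0.1 ] turn 0.003 rows 1
```

View pics/s9.png

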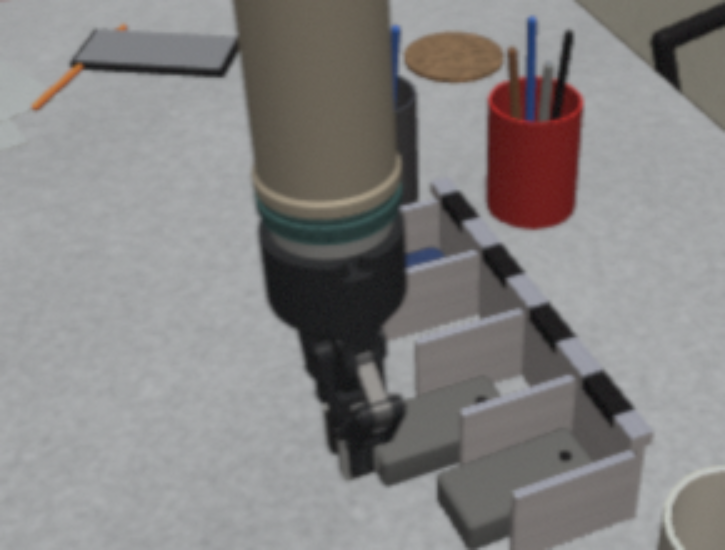

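```bash
python3 -m jog '{"translation":[[0,-0.5,0.1],[0,-1,0.1],[0,-1.5,0.1],[0,-1.9,0.1],[0,-2.2,0.1]],"turn":[0,0,0,0,0]}' 0.2 20; python3 go.py 0.548 -0.0137 0.023 -88.7
```

```text
t: 15.07
tool_pos: [0.5448, -0.0147, 0.0232]
orientation: [[0.026, -1.0, 0.009], [-1.0, -0.026, -0.012], [0.012, -0.009, -1.0]]
contact_force: [-0.3, -0.7, 0.3]
opening: 0.0169
t 15.07 pos [ 0.5448 -0.0147  0.0232] a -88.53 F [-0.3 -0.7  0.3] open 0.0169
shift cm [-0.09 -0.32  0.03] turn 0.003 rows 1
```

```bash
python3 -m jog '{"translation":[[0,-0.1,0],[0,-0.2,0],[0,-0.3,0],[0,-0.4,0],[0,-0.5,0]],"turn":[0,0,0,0,0]}' 0.2 20; python3 go.py 0.548 -0.0137 0.023 -88.7
```

```text
t: 15.48
tool_pos: [0.5494, -0.0145, 0.0232]
orientation: [[0.026, -1.0, 0.009], [-1.0, -0.026, -0.012], [0.012, -0.008, -1.0]]
contact_force: [-3.5, -0.1, 2.2]
opening: 0.0173
t 15.48 pos [ 0.5494 -0.0145  0.0232] a -88.53 F [-3.5 -0.1  2.2] open 0.0173
shift cm [-0.08  0.14  0.02] turn 0.003 rows 1
```

```bash
python3 -m jog '{"translation":[[0,-0.1,0],[0,-0.15,0],[0,-0.2,0],[0,-0.25,0],[0,-0.3,0]],"turn":[0,0,0,0,0]}' 0.2 20; python3 go.py 0.548 -0.0137 0.023 -88.7
```

```text
t: 15.9
tool_pos: [0.5495, -0.0145, 0.0231]
orientation: [[0.026, -1.0, 0.003], [-1.0, -0.026, -0.012], [0.012, -0.002, -1.0]]
contact_force: [-8.1, -1.8, 6.2]
opening: 0.017
t 15.9 pos [ 0.5495 -0.0145  0.0231] a -88.5 F [-8.1 -1.8  6.2] open 0.017
shift cm [-0.08  0.15  0.01] turn 0.003 rows 1
```

Stalled against the back (8 N, no more travel). Retract.

```bash
python3 -m jog '{"translation":[[0,0.3,0],[0,1,0],[0,2.5,0],[0,5,0],[0,8,0]],"turn":[0,0,0,0,0]}' 0.2 20; python3 -m jog '{"translation":[[0,2,-2],[0,5,-5],[0,8,-8],[0,11,-11],[0,14,-13]],"turn":[0,0,0,0,0]}' 0.2 20
python3 - <<'E'
from h import *
ft=ctrl.grab_frame('top'); fs=ctrl.grab_frame('side')
cv2.imwrite('pics/ta.png',cv2.resize(ft['pixels'][160:380,180:460,::-1],None,fx=2.5,fy=2.5))
cv2.imwrite('pics/sa.png',cv2.resize(fs['pixels'][130:350,130:420,::-1],None,fx=2.5,fy=2.5))
for d in ctrl.silhouettes('bank',ft):
    print(d['score'],d['bbox'],fitbox([(ft,d['region'].astype(float))],(.09,.046,.024),[*ray(ft,(d['bbox'][0]+d['bbox'][2]/2,d['bbox'][1]+d['bbox'][3]/2),.02)[:2],0]))
for n in('pen_cup','mug','stored_bank','glasses_case'): print(n,[d['bbox'] for d in ctrl.silhouettes(n,ft)])
E
```

```text
t: 16.32
tool_pos: [0.4715, -0.0169, 0.0232]
orientation: [[0.026, -1.0, 0.008], [-1.0, -0.026, -0.013], [0.013, -0.008, -1.0]]
contact_force: [-0.4, 0.0, -0.6]
opening: 0.017
t: 16.73
tool_pos: [0.3309, -0.0191, 0.1541]
orientation: [[0.027, -1.0, 0.013], [-1.0, -0.027, -0.014], [0.014, -0.013, -1.0]]
contact_force: [-0.0, -1.1, 1.0]
opening: 0.0172
0.7 [325.7, 224.9, 31.4, 46.0] (array([ 0.60626873, -0.01392174,  0.03248115]), np.float64(0.10263358102404296))
pen_cup [[178.8, 181.1, 50.0, 49.7], [224.8, 127.2, 42.4, 60.4]]
mug [[418.6, 198.2, 50.8, 61.3]]
stored_bank [[356.5, 231.8, 29.0, 47.4]]
glasses_case [[262.3, 216.7, 19.6, 46.5]]
```

View pics/ta.png

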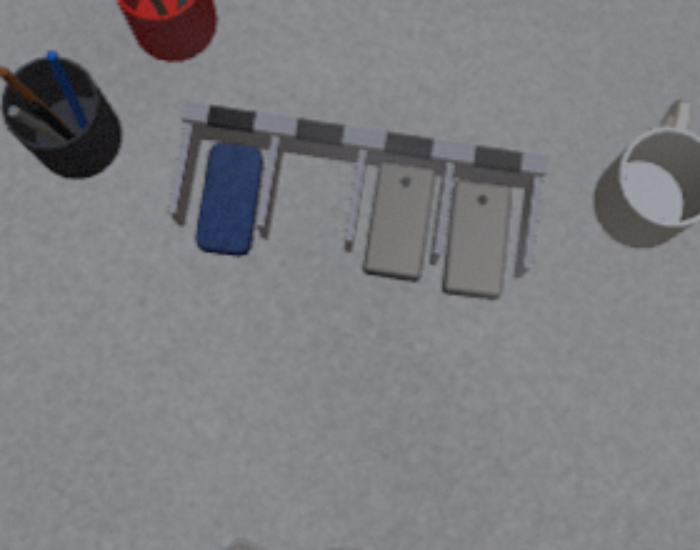

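View pics/sa.png

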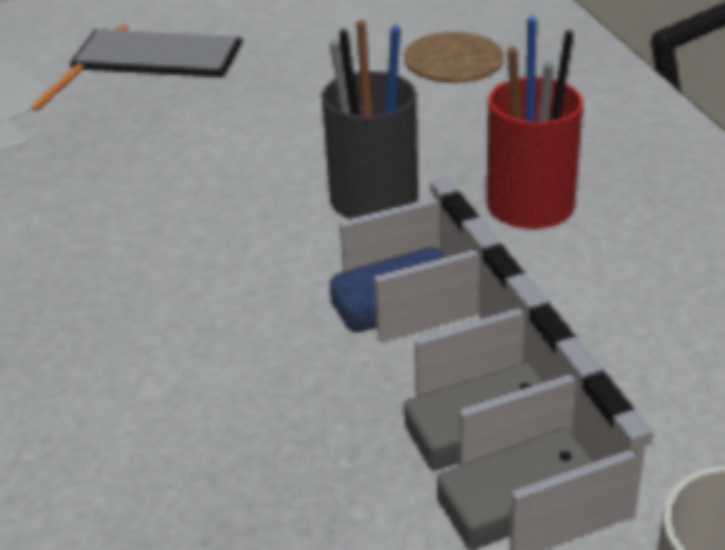

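The bank is centred in the third gap (crop 397,220) and sticks out slightly less than the stored one. Nothing else moved, and the hand is clear.

Run:
```python
from plant import ctrl
s=ctrl.state(); print(s['t'],s['contact_force'],s['qd']); print(ctrl.job_done())
```

```text
17.0833 [-0.2238262  -0.37712574 -0.48476376] [ 0.0646362   0.87101477  0.00572281 -0.09405155  0.59915221 -0.03733657]
the job is handed in; nothing more can be done
None
```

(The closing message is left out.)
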